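File the card boxes upright in the desk sorter

TASK

Take the two card files leaning in the sloping rests and stand each on edge, clasp edge up, in the empty bay of the sorter that matches its thickness: the thin one in the empty narrow bay, the thick one in the empty wide bay. Push them, and the thin file that already stands in the sorter but sticks out, fully home against the back stop; the thick file already in the sorter stays home. Don't let any file fall over flat, and leave the other things on the desk where they are.

Things in the scene. Friction and masses are not known exactly. Their poses are not given: they have to be found in the camera images.
- thin_file: thin card file: rigid flat grey box, 20 mm thick, 160 long, 112 high, 0.17-0.35 kg. Origin: centre of its underside; x through the thickness, y along the length, z up to the edge with a small steel clasp. Either end may go in first. Starts leaning in a rest, z tipped 35 degrees from vertical away from the robot, length along the rest; its upper 50 mm stand clear of the rest and can be pinched front and back.
- thick_file: thick card file: rigid flat grey box, 34 mm thick, 160 long, 112 high, 0.28-0.56 kg. Origin: centre of its underside; x through the thickness, y along the length, z up to the edge with a small steel clasp. Either end may go in first. Starts leaning in a rest, z tipped 35 degrees from vertical away from the robot, length along the rest; its upper 50 mm stand clear of the rest and can be pinched front and back.
- thin_stored: thin card file already in the sorter: rigid flat grey box, 20 mm thick, 160 long, 112 high, 0.17-0.35 kg. Origin: centre of its underside; x through the thickness, y along the length, z up to the edge with a small steel clasp. Either end may go in first. Starts upright in its bay, 30 to 65 mm short of home (sticking out towards the robot): just push it.
- thick_stored: thick card file already in the sorter: rigid flat grey box, 34 mm thick, 160 long, 112 high, 0.28-0.56 kg. Origin: centre of its underside; x through the thickness, y along the length, z up to the edge with a small steel clasp. Either end may go in first. Starts upright in its bay, already home (0 to 3 mm short); it must end so.
- sorter: beige steel sorter, fixed, 163 mm wide, four bays open above and towards the robot. Origin at desk height, mid-width, in the mouth plane (walls' front edges); x into the bays, y across. Base plate 4 mm thick, x -130 (open apron) to 156 mm; five 3 mm walls, x 0 to 150, up to z 109; bays from +y to -y 30, 44, 30, 44 mm wide
- stop (a point): middle of the sorter's back stop: on its face towards the robot (sorter x = 150 mm), 4 mm above the desk, on the base plate; the stop is 40 mm high and runs behind all the bays. A file fully home touches it: file centre at sorter x = 70 mm, its near end 10 mm out of the mouth
- narrow_free: dark floor strip (look only) of the narrow bay (30 mm between walls) that is empty at the start: the thin card file's place; origin mid-bay on the base plate, 70 mm behind the mouth, axes as the sorter's. The two narrow bays swap roles between starts
- wide_free: dark floor strip (look only) of the wide bay (44 mm between walls) that is empty at the start: the thick card file's place; origin mid-bay on the base plate, 70 mm behind the mouth, axes as the sorter's. The two wide bays swap roles between starts
- narrow_used: dark floor strip (look only) of the narrow bay (30 mm between walls) that is already occupied by a thin file; origin mid-bay on the base plate, 70 mm behind the mouth, axes as the sorter's. The two narrow bays swap roles between starts
- wide_used: dark floor strip (look only) of the wide bay (44 mm between walls) that is already occupied by a thick file; origin mid-bay on the base plate, 70 mm behind the mouth, axes as the sorter's. The two wide bays swap roles between starts
- rest_a: sloping steel rest, fixed, holding the thin file at the start, on either side of the sorter. Origin on the desk under the crease of slope and ledge; x away from the robot, y along its 130 mm length. Crease 10 mm up; back plate 60 mm, tipped 35 degrees from vertical to +x; ledge 48 mm to -x, square to it, with a 12 mm lip; x -45 to 45, 61 mm high
- rest_b: sloping steel rest, fixed, holding the thick file at the start, on either side of the sorter. Origin on the desk under the crease of slope and ledge; x away from the robot, y along its 130 mm length. Crease 10 mm up; back plate 60 mm, tipped 35 degrees from vertical to +x; ledge 48 mm to -x, square to it, with a 12 mm lip; x -45 to 45, 61 mm high
- stapler: bystander: black stapler, 130 x 34 x 40 mm, loose; origin at the centre of its underside
- tape_dispenser: bystander: black tape dispenser with a roll, 130 x 50 x 55 mm, loose; origin at the centre of its underside
- mug: bystander: white mug, 76 mm across, 85 mm high, with a handle, loose; origin at the centre of its underside
- hole_punch: bystander: black and steel hole punch, 75 x 110 x 53 mm, loose; origin at the centre of its underside
- glue_bottle: bystander: white glue bottle, 44 mm across, 110 mm high, loose; origin at the centre of its underside
- note_cube: bystander: black open box of note paper, 90 x 90 x 50 mm, loose; origin at the centre of its underside
Not all that is in view belongs to the job. Leave any turquoise look-alike of the thin_file alone. Leave any purple look-alike of the thick_file alone.

How it is judged (in metres and radians):
At the end, for the whole second after the job is handed in: All four card files stand still and upright (within 7 degrees, clasp edge up) on the sorter's base, the thin ones in the narrow bays and the thick ones in the wide bays, each in its own bay (centre within 12 mm of the bay's middle), pushed home to within 8 mm of the back stop (x of thin_file in the frame of sorter between 0.062 and 0.078 m and y of thin_file in the frame of narrow_free between -0.012 and 0.012 m and z of each of thin_file, thick_file, thin_stored, thick_stored in the frame of sorter below 0.012 m and angle between each of thin_file, thick_file, thin_stored, thick_stored's own z axis and vertical below 0.13 rad and linear speed of each of thin_file, thick_file, thin_stored, thick_stored below 0.02 m/s and x of thick_file in the frame of sorter between 0.062 and 0.078 m and y of thick_file in the frame of wide_free between -0.012 and 0.012 m and x of thin_stored in the frame of sorter between 0.062 and 0.078 m and y of thin_stored in the frame of narrow_used between -0.012 and 0.012 m and x of thick_stored in the frame of sorter between 0.062 and 0.078 m and y of thick_stored in the frame of wide_used between -0.012 and 0.012 m); the robot touches nothing.
It fails at once if a bystander (stapler, tape dispenser, mug, hole punch, glue bottle or note box) is moved more than 30 mm (distance of any of stapler, tape_dispenser, mug, hole_punch, glue_bottle, note_cube from where it was at the start of the episode above 0.03 m).
It fails at once if a card file falls over flat (angle between any of thin_file, thick_file, thin_stored, thick_stored's own z axis and vertical above 1.15 rad).
It also fails if it takes over 72 s, if anything falls off the work surface, if the arm or the gripper's body presses on something with over 40 N, if the wrist force passes 120 N, or if a joint passes its speed limit or range.

ROBOT

A 6-joint arm with a two-finger parallel gripper is mounted at the origin on the work surface. World frame = base frame: x ahead of the robot, y to its left, z up, the work surface at z = 0. Lengths are in mm, angles in rad, forces in N, time in s.
With the tool pointing down it reaches from about 350 to 775 mm from the base axis. Payload 7.3 kg.
Tool frame: the origin (TCP) lies midway between the tips of the shut fingers; the grasp point (between the pads) lies 19 mm behind it; z points along the fingers, y is the line along which they close (so a half turn about z gives the same grasp; the last joint's range is limited). The gripper opens to 92 mm and grips with 3 to 60 N. Pads are 19 mm wide; open, the fingers measure 130 mm over their backs; the gripper's body (75 mm by 190 mm) begins 47 mm behind the grasp point.
Start: joints at [-1.461, 0.342, 1.524, -0, 1.275, -0.146], TCP at [132.857, -507.931, 226.741] pointing down, gripper open.
Joint ranges: [-2.53, 2.53], [-0.77, 2.02], [0.04, 2.7], [-1, 4.14], [0.28, 2.66], [-3.11, 3.11]. Speed limits (rad/s): [2.57, 2.57, 3.14, 3.14, 3.14, 3.14].

INTERFACE

Orientations are given as [roll, pitch, yaw] about the fixed x, y, z axes, in that order (R = Rz(yaw) Ry(pitch) Rx(roll)).
In Python, from plant import get_obs, capture, camera_model, close_job, search_frame, regions_of, pinpoint gives the robot as it stands. The module is installed in compiled form; this text tells all that it offers.
- The arm moves only by the shell command python3 -m pendant 'ROWS'. ROWS is JSON, one flat list of numbers, 7 for each row, row after row: the shift along the tool's x, y, z in units of 30 mm (1.0 is 30 mm), then the turn, a rotation vector about the tool's x, y, z in units of 4 degrees (1.0 is 4 degrees), then the closure, from -1 (fully open) to 1 (shut), so that 0 is half open. In form: [dx, dy, dz, wx, wy, wz, gripper, dx, dy, dz, wx, wy, wz, gripper, ...]. A call has 1 to 12 rows; each row shifts and turns the commanded pose from where the row before left it, along the tool's axes as they then stand; what a row does not reach is not made up. A row lasts 1/10 s, in which the tool goes at most 50 mm and 8.59 degrees, less where a joint would pass 70% of its speed; a pose out of reach is approached as far as the arm can. A call with a number of a shift or a turn outside -1 to 1 is refused whole. A call with a gripper value outside its range is refused whole. The fingers move at their own pace and stop on an object; the grip force is fixed at half the most. Time passes only in rows, so rows that do not move let the fingers close. It gives the time, the measured TCP pose, the force, the opening and the grip force at its end, in the units of the state.
- get_obs(): the state, without advancing time (a new reading comes with each control period).
- capture(name): name is "side" or "top"; returns the picture (384x512x3 uint8, red, green, blue); there is no depth.
- camera_model(name): a dict with "fov_y" (degrees; the focal length in pixels is half the picture's height over the tangent of half this angle, whatever the lens; pixels are square), "cx", "cy" (the principal point, pixels), "pose" (4x4, takes a point from camera to world coordinates). Camera axes: x right, y up, looking along -z (the intrinsics and any distortion apply to the point x, -y, -z); pixel columns grow to the right and rows downward; lengths in mm; the calibration is good to about 2 mm. A picture is of the moment at which its call begins. camera_model takes no time and is no camera call.
- close_job(): hands the job in; it is judged then, once.
Trained networks look in the newest picture that a camera, given by its name, has taken for a name from the list of things; names that differ only in an ending like _2 or _b are one class to them, and where a whole thing is asked for, a point or a joint stands for the part that bears it (a point fixed in the world has none). Each returns a list of dicts, best first, with "score" (0 to 1); they miss things now and then, are a little off and sometimes report something else, mostly with a low value. They report only what shows in the picture. A call takes as long as a camera call. They do not tell look-alikes from the thing itself.
- search_frame(camera, thing): "location" ([column, row] in pixels, amid what is visible of it).
- regions_of(camera, thing): "pixels" (384x512 bool, what is visible of it) and "location" ([column, row] in pixels, amid what is visible of it).
- pinpoint(camera, thing): "location" ([column, row] in pixels: a listed point, or the origin of a listed thing).
The state is a dict: "time": time; "joint_positions": joint angles; "dq": joint speeds; "tau": joint torques, N m; "tool_pos": TCP position; "tcp_rot": TCP orientation; "contact_force": force on the tool from outside, world axes, zero at the start; "moment": the same for the moment, N m; "grip_width": finger opening in mm; "finger_force": force on a finger pad.
Only numpy, scipy, OpenCV 4.12 (cv2) and the standard library are available. Lean on these libraries where they do the work, as an engineer would, in place of code of your own. Each camera call takes 0.05 s, during which the arm holds its last target. There are 200 camera calls.

## Working session

There is one attempt and no reset: what is moved stays moved. The work goes in short steps, Python scripts to look and compute and a shell command to move; the robot and the scene stay as the last step left them, time stands still between calls to the robot, and variables do not carry over. Pictures are saved under pics/ and viewed, at most 13 in all, crops included, and the job is handed in when it is done.

```bash
mkdir -p pics; python3 - <<'E'
from plant import *
import cv2,numpy as np
np.set_printoptions(precision=3,suppress=True)
for c in ["side","top"]:
    im=capture(c); cv2.imwrite(f"pics/{c}0.png",im[:,:,::-1])
    m=camera_model(c); print(c,{k:(np.array(v) if k=="pose" else v) for k,v in m.items()})
    for t in ["thin_file","thick_file","thin_stored","thick_stored","sorter","stop","narrow_free","wide_free","narrow_used","wide_used","rest_a","rest_b"]:
        print(t,[(np.round(d["location"],1).tolist(),round(d["score"],2)) for d in pinpoint(c,t)][:5])
o=get_obs();print(o)
E
```

```text
side {'fov_y': 49.848297821825234, 'cx': 256.49185853968334, 'cy': 188.01467758108396, 'pose': array([[ -0.849,   0.343,  -0.402,  77.515],
       [ -0.528,  -0.579,   0.621, 617.971],
       [ -0.02 ,   0.74 ,   0.673, 769.588],
       [  0.   ,   0.   ,   0.   ,   1.   ]])}
thin_file [([243.6, 344.0], 0.89), ([189.7, 301.5], 0.58)]
thick_file [([316.9, 151.7], 0.91)]
thin_stored [([203.5, 200.4], 0.85), ([313.8, 152.6], 0.51)]
thick_stored [([203.1, 182.2], 0.93), ([314.5, 153.8], 0.27)]
sorter [([224.4, 193.7], 0.56)]
stop []
narrow_free []
wide_free [([219.5, 172.9], 0.56)]
narrow_used []
wide_used [([218.3, 171.4], 0.5), ([313.7, 205.9], 0.34)]
rest_a [([186.7, 306.4], 0.83), ([223.3, 190.6], 0.73), ([311.2, 157.0], 0.72)]
rest_b [([186.7, 306.4], 0.83), ([223.3, 190.6], 0.73), ([311.2, 157.0], 0.72)]
top {'fov_y': 57.00091679949038, 'cx': 261.9231781008056, 'cy': 193.99733013759555, 'pose': array([[  -0.006,    0.998,   -0.056,  449.14 ],
       [  -1.   ,   -0.006,   -0.006,  -11.797],
       [  -0.007,    0.056,    0.998, 1014.874],
       [   0.   ,    0.   ,    0.   ,    1.
[... 356 characters left out ...]
 138.6], 0.57)]
wide_free [([293.2, 140.5], 0.86)]
narrow_used []
wide_used []
rest_a [([154.4, 206.6], 0.68), ([362.0, 203.7], 0.66), ([213.9, 238.5], 0.24)]
rest_b [([154.4, 206.6], 0.68), ([362.0, 203.7], 0.66), ([213.9, 238.5], 0.24)]
{'time': 1.3, 'joint_positions': array([-1.461,  0.342,  1.524, -0.   ,  1.275, -0.146]), 'dq': array([-0.001,  0.001, -0.001,  0.   , -0.001,  0.001]), 'tau': array([  0.003, -43.113, -24.448,   0.072,   0.048,  -0.   ]), 'tool_pos': array([ 132.856, -507.925,  226.727]), 'tcp_rot': array([3.142, 0.   , 0.256]), 'contact_force': array([-0.259, -0.475,  0.732]), 'moment': array([ 0.015, -0.041,  0.022]), 'finger_force': 0.0, 'grip_width': 91.78769814023207}
```

```bash
python3 - <<'E'
import cv2
for c in ["side","top"]:
    im=cv2.imread(f"pics/{c}0.png"); cv2.imwrite(f"pics/{c}0b.png",cv2.resize(im,(800,600),interpolation=cv2.INTER_CUBIC))
E
```

```text
(no output)
```

View pics/top0b.png

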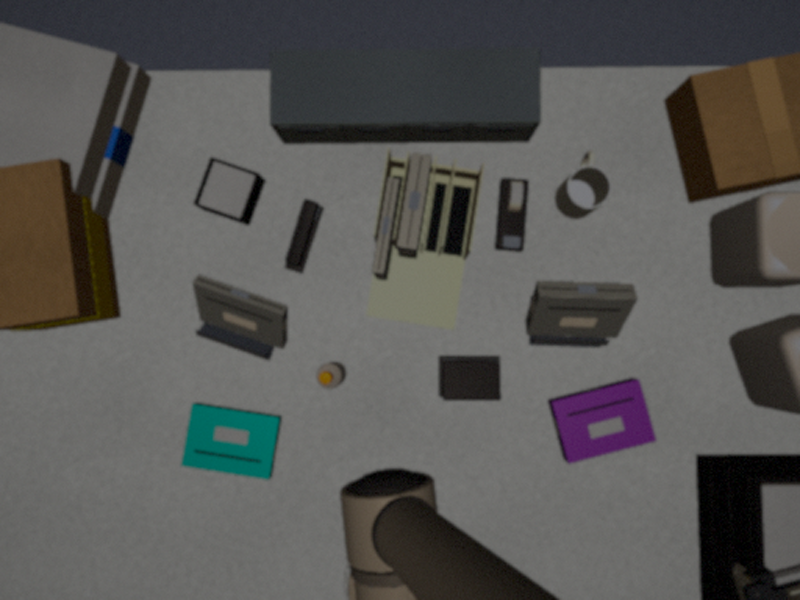

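View pics/side0b.png

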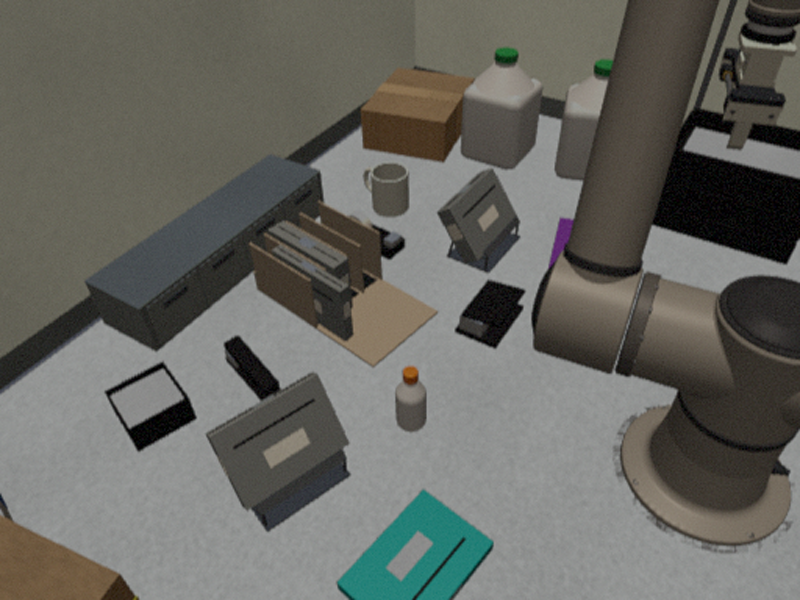

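The thin file leans in the left rest (800-px picture, about 240,310) and the thick one in the right rest (580,310). The sorter is at about 425,200. Its two left bays are used, with thin_stored sticking out at 382,275, and the two right bays (435,215 and 458,220) are empty. Next I'll fit the geometry to the masks.

```bash
cat > h.py <<'E'
import numpy as np, cv2
from plant import *
from scipy.optimize import minimize
from scipy.spatial.transform import Rotation as R
np.set_printoptions(precision=2,suppress=True)
CAM={c:camera_model(c) for c in("side","top")}
def proj(c,P):
    m=CAM[c];T=np.linalg.inv(np.array(m["pose"]));p=np.atleast_2d(P)@T[:3,:3].T+T[:3,3]
    f=192/np.tan(np.radians(m["fov_y"])/2)
    return np.c_[m["cx"]-f*p[:,0]/p[:,2],m["cy"]+f*p[:,1]/p[:,2]]
def box(x0,x1,y0,y1,z0,z1): return np.array([[x,y,z] for x in(x0,x1) for y in(y0,y1) for z in(z0,z1)],float)
def place(B,x,y,yaw,z=0,tilt=0):  # tilt: z tipped to +x
    return B@(R.from_euler("z",yaw)*R.from_euler("y",tilt)).as_matrix().T+[x,y,z]
S=4
def render(c,boxes):
    im=np.zeros((384*S,512*S),np.uint8)
    for B in boxes:
        h=cv2.convexHull(proj(c,B).astype(np.float32))
        cv2.fillConvexPoly(im,np.round((h+.5)*S*16).astype(int),255,shift=4)
    return cv2.resize(im,(512,384),interpolation=cv2.INTER_AREA)/255.
def fileB(t): return box(-t/2,t/2,-80,80,0,112)
def rested(t,p):
    a=np.radians(35);B=fileB(t)-[t/2,0,0]
    return [place(B,p[0],p[1],p[2],10,a)]   # p = crease xy, yaw
def sorterB(p,out=45,thin=True):
    Bs=[box(-130,156,-81.5,81.5,0,4),box(150,153,-81.5,81.5,4,44)]
    for y in(80,47,0,-33,-80): Bs.append(box(0,150,y-1.5,y+1.5,0,109))
    Bs+=[box(-10-out,150-out,53.5,73.5,4,116),box(-10,150,6.5,40.5,4,116)]
    return [place(B,p[0],p[1],p[2]) for B in Bs]
def fit(model,masks,p0,steps):
    def cost(p): 
        bs=model(p); return sum(np.abs(render(c,bs)-m).sum()/m.sum() for c,m in masks.items())
    best=None
    for k in(1,.4):
        s=np.vstack([p0,*(np.array(p0)+np.diag(steps)*k)])
        r=minimize(cost,p0,method="Nelder-Mead",options=dict(initial_simplex=s,maxiter=150,xatol=.05,fatol=1e-4));p0=r.x
    return r.x,r.fun
def overlay(c,boxes,name,crop=None,sc=2):
    im=capture(c)[:,:,::-1].copy();im=cv2.resize(im,None,fx=sc,fy=sc,interpolation=cv2.INTER_CUBIC)
    for B in boxes:
        h=cv2.convexHull(proj(c,B).astype(np.float32));cv2.polylines(im,[np.round((h+.5)*sc).astype(int)],True,(0,0,255),1)
    if crop: x0,y0,x1,y1=[int(v*sc) for v in crop]; im=im[y0:y1,x0:x1]
    cv2.imwrite(name,im)
E
python3 - <<'E'
from h import *
import pickle
K={"thin":{"top":(154,200),"side":(180,290)},"thick":{"top":(371,199),"side":(308,140)}}
M={}
for c in("top","side"):
    capture(c)
    for t in("thin_file","thick_file","sorter"):
        for i,d in enumerate(regions_of(c,t)[:4]):
            M[c,t,i]=d["pixels"]; print(c,t,i,np.round(d["location"]),round(d["score"],2),d["pixels"].sum())
pickle.dump(M,open("m.pkl","wb"))
E
```

```text
top thin_file 0 [153. 200.] 0.78 1716
top thick_file 0 [380. 268.] 0.97 2626
top thick_file 1 [368. 197.] 0.56 2257
top sorter 0 [276. 170.] 0.69 3756
side thin_file 0 [177. 282.] 0.82 4384
side thin_file 1 [270. 355.] 0.71 4283
side thick_file 0 [305. 137.] 0.94 1722
side thick_file 1 [359. 154.] 0.66 215
side sorter 0 [228. 184.] 0.83 4460
```

```bash
python3 - <<'E'
from h import *
import pickle
M=pickle.load(open("m.pkl","rb"))
sm={c:M[c,"sorter",0].copy() for c in("top","side")}
for c in sm:
    for t in("thin_stored","thick_stored"):
        for d in regions_of(c,t):
            l=d["location"]; print(c,t,np.round(l),round(d["score"],2),d["pixels"].sum())
            w=proj(c,[600,-5,60])[0]
            if np.hypot(*(l-w))<60: sm[c]|=d["pixels"]
    sm[c]=cv2.morphologyEx(sm[c].astype(np.uint8),cv2.MORPH_CLOSE,np.ones((3,3)))
    M[c,"sor",0]=sm[c]
pickle.dump(M,open("m.pkl","wb"))
th={c:M[c,"thin_file",0].astype(float) for c in sm}; tk={"top":M["top","thick_file",1].astype(float),"side":M["side","thick_file",0].astype(float)}
sm={c:m.astype(float) for c,m in sm.items()}
def run(n,f,m,p0,st):
    for cs in(("top","side"),("top",),("side",)):
        x,v=fit(f,{c:m[c] for c in cs},p0,st); print(n,cs,x,round(v,3))
run("thin",lambda p:rested(20,p),th,[420,290,.2*-1],[15,15,.15])
run("thick",lambda p:rested(34,p),tk,[420,-300,0],[15,15,.15])
run("sorter",lambda p:sorterB(p,p[3]),sm,[540,-20,-.1,45],[15,15,.1,15])
E
```

```text
top thin_stored [245. 148.] 0.58 639
top thin_stored [298. 240.] 0.56 1074
top thick_stored [264. 129.] 0.68 993
side thin_stored [210. 190.] 0.95 1122
side thin_stored [250. 155.] 0.22 352
side thick_stored [201. 158.] 0.93 811
thin ('top', 'side') [466.07 293.25  -0.34] 0.076
thin ('top',) [466.57 294.06  -0.34] 0.044
thin ('side',) [465.66 293.04  -0.34] 0.03
thick ('top', 'side') [ 473.13 -292.55   -0.03] 0.114
thick ('top',) [ 472.9  -292.16   -0.03] 0.033
thick ('side',) [ 474.16 -293.64   -0.02] 0.079
sorter ('top', 'side') [600.7  -25.55  -0.16  36.46] 0.297
sorter ('top',) [602.29 -25.46  -0.16  38.05] 0.202
sorter ('side',) [598.65 -25.25  -0.16  34.63] 0.088
```

```bash
python3 - <<'E'
from h import *
bs=sorterB([600.7,-25.55,-.16],36.5)+rested(20,[466,293.3,-.34])+rested(34,[473.1,-292.6,-.03])
overlay("top",bs,"pics/ov_top.png",(110,90,420,240),2.5)
overlay("side",bs,"pics/ov_side.png",(120,90,350,350),2.2)
a=cv2.imread("pics/ov_top.png");b=cv2.imread("pics/ov_side.png");print(a.shape,b.shape)
E
```

```text
(375, 775, 3) (572, 506, 3)
```

View pics/ov_top.png

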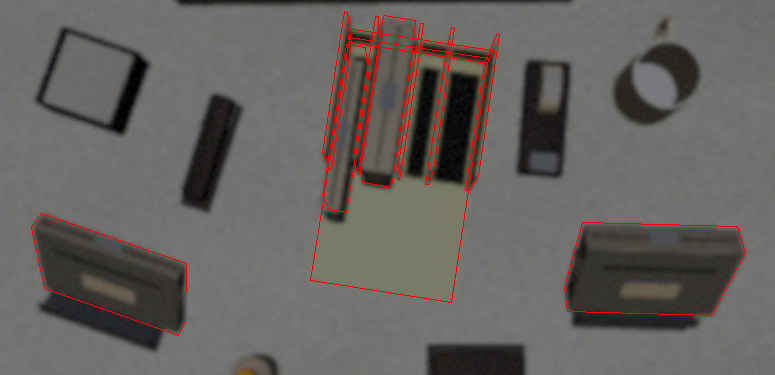

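View pics/ov_side.png

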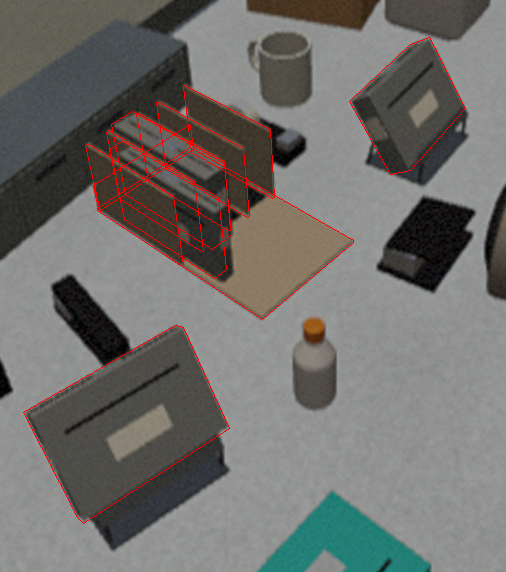

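The fit matches both pictures to about 1–2 mm, and the sorter, both rested files and the stored files line up. Next I'll compute the grasp legs.

```bash
cat >> h.py <<'E'
SOR=np.array([600.7,-25.55,-.16])
def sw(x,y,z): # sorter -> world
    return place(np.array([[x,y,z]],float),*SOR)[0]
def tool(yaw,tilt=0): # tool x along file y (horizontal heading yaw+90)
    F=R.from_euler("z",yaw)*R.from_euler("y",tilt); F=F.as_matrix()
    return np.c_[F[:,1],F[:,0],-F[:,2]]
def down(yaw): return R.from_euler("xyz",[np.pi,0,yaw]).as_matrix()
def leg(pos,Rt,cur=None):
    if cur is None:
        o=get_obs();cur=(np.array(o["tool_pos"]),R.from_euler("xyz",o["tcp_rot"]).as_matrix())
    p0,R0=cur; d=np.array(pos)-p0
    print("shift(cur axes,units)",R0.T@d/30,"| turn(units of 4deg)",np.degrees(R.from_matrix(R0.T@Rt).as_rotvec())/4,"| shift(new axes)",Rt.T@d/30,"target",np.array(pos))
    return np.array(pos),Rt
def grasp(t,p,depth=40,back=0):
    Rt=tool(p[2],np.radians(35)); F=place(np.array([[-t/2,0,112-depth+back]]),p[0],p[1],p[2],10,np.radians(35))[0]
    return F,Rt
THIN=[466,293.3,-.34];THICK=[473.1,-292.6,-.03]
E
python3 - <<'E'
from h import *
print(get_obs()["tool_pos"],get_obs()["time"])
c=leg(*grasp(34,THICK,back=90)); c=leg(*grasp(34,THICK),cur=c)
E
```

```text
[ 132.86 -507.93  226.74] 2.0
shift(cur axes,units) [15.31 -3.33  2.48] | turn(units of 4deg) [  7.5   -5.61 -17.8 ] | shift(new axes) [ 7.51 12.69 -5.86] target [ 552.06 -294.97  152.45]
shift(cur axes,units) [-0.  0.  3.] | turn(units of 4deg) [0. 0. 0.] | shift(new axes) [-0.  0.  3.] target [ 500.46 -293.42   78.73]
```

```bash
python3 -m pendant '[0.9,-0.196,0,0,0,0,-1,0.9,-0.196,0,0,0,0,-1,0.9,-0.196,0,0,0,0,-1,0.9,-0.196,0,0,0,0,-1,0.9,-0.196,0,0,0,0,-1,0.9,-0.196,0,0,0,0,-1,0.9,-0.196,0,0,0,0,-1,0.9,-0.196,0,0,0,0,-1,0.9,-0.196,0,0,0,0,-1,0.9,-0.196,0,0,0,0,-1,0.9,-0.196,0,0,0,0,-1]'
python3 -m pendant '[0.9,-0.196,0,0,0,0,-1,0.9,-0.196,0,0,0,0,-1,0.9,-0.196,0,0,0,0,-1,0.9,-0.196,0,0,0,0,-1,0.9,-0.196,0,0,0,0,-1,0.8,-0.2,0,0,0,0,-1]'
python3 -m pendant '[0,0,0,0.375,-0.28,-0.89,-1,0,0,0,0.375,-0.28,-0.89,-1,0,0,0,0.375,-0.28,-0.89,-1,0,0,0,0.375,-0.28,-0.89,-1,0,0,0,0.375,-0.28,-0.89,-1,0,0,0,0.375,-0.28,-0.89,-1,0,0,0,0.375,-0.28,-0.89,-1,0,0,0,0.375,-0.28,-0.89,-1,0,0,0,0.375,-0.28,-0.89,-1,0,0,0,0.375,-0.28,-0.89,-1]'
python3 -m pendant '[0,0,0,0.375,-0.28,-0.89,-1,0,0,0,0.375,-0.28,-0.89,-1,0,0,0,0.375,-0.28,-0.89,-1,0,0,0,0.375,-0.28,-0.89,-1,0,0,0,0.375,-0.28,-0.89,-1,0,0,0,0.375,-0.28,-0.89,-1,0,0,0,0.375,-0.28,-0.89,-1,0,0,0,0.375,-0.28,-0.89,-1,0,0,0,0.375,-0.28,-0.89,-1,0,0,0,0.375,-0.28,-0.89,-1]'
python3 - <<'E'
from h import *
o=get_obs();print(o["tool_pos"],o["tcp_rot"],o["time"],o["joint_positions"])
c=leg(*grasp(34,THICK,back=90)); c=leg(*grasp(34,THICK),cur=c)
E
```

```text
time: 3.1
tool_pos: [404.8, -369.6, 226.8]
tcp_rot: [3.141, 0.0, 0.256]
contact_force: [-0.1, -0.9, 0.5]
grip_width: 92.0
finger_force: 0.0
time: 3.7
tool_pos: [549.8, -295.0, 226.6]
tcp_rot: [3.142, -0.0, 0.256]
contact_force: [0.0, -0.6, 0.0]
grip_width: 91.8
finger_force: 0.0
time: 4.7
tool_pos: [548.7, -295.8, 226.5]
tcp_rot: [-2.835, 0.102, 0.901]
contact_force: [-0.1, -1.6, 1.1]
grip_width: 91.8
finger_force: 0.0
time: 5.7
tool_pos: [548.8, -295.8, 226.4]
tcp_rot: [-2.53, -0.002, 1.543]
contact_force: [-0.3, 0.1, -0.5]
grip_width: 91.8
finger_force: 0.0
[ 548.78 -295.8   226.37] [-2.53 -0.    1.54] 5.7 [-0.49  0.93  0.61 -0.3   2.13 -0.55]
shift(cur axes,units) [0.03 1.5  1.95] | turn(units of 4deg) [-0.01  0.    0.04] | shift(new axes) [0.03 1.5  1.96] target [ 552.06 -294.97  152.45]
shift(cur axes,units) [-0.  0.  3.] | turn(units of 4deg) [0. 0. 0.] | shift(new axes) [-0.  0.  3.] target [ 500.46 -293.42   78.73]
```

```bash
python3 -m pendant '[0,0.5,0.65,0,0,0,-1,0,0.5,0.65,0,0,0,-1,0,0.5,0.65,0,0,0,-1,0,0,0.5,0,0,0,-1,0,0,0.5,0,0,0,-1,0,0,0.5,0,0,0,-1,0,0,0.5,0,0,0,-1,0,0,0.5,0,0,0,-1,0,0,0.5,0,0,0,-1,0,0,0,0,0,0,-1]'
python3 -m pendant '[0,0,0,0,0,0,1,0,0,0,0,0,0,1,0,0,0,0,0,0,1,0,0,0,0,0,0,1,0,0,0,0,0,0,1,0,0,0,0,0,0,1,0,0,0,0,0,0,1,0,0,0,0,0,0,1]'
python3 - <<'E'
from h import *
o=get_obs();print(o["tool_pos"],o["tcp_rot"],o["joint_positions"],o["finger_force"])
leg(*grasp(34,THICK))
capture("side")
im=capture("side")[90:250,250:420];cv2.imwrite("pics/g1.png",cv2.resize(im[:,:,::-1],None,fx=3,fy=3))
E
```

```text
time: 6.7
tool_pos: [499.0, -293.7, 77.7]
tcp_rot: [-2.528, -0.003, 1.54]
contact_force: [0.2, 0.3, 0.5]
grip_width: 92.1
finger_force: 0.0
time: 7.5
tool_pos: [499.3, -294.2, 80.4]
tcp_rot: [-2.527, -0.0, 1.54]
contact_force: [-2.9, 0.0, -0.4]
grip_width: 34.3
finger_force: 30.0
[ 499.28 -294.2    80.37] [-2.53 -0.    1.54] [-0.52  0.93  1.02 -0.28  1.74 -0.46] 29.964703917503357
shift(cur axes,units) [0.03 0.06 0.02] | turn(units of 4deg) [-0.05 -0.01 -0.01] | shift(new axes) [0.03 0.06 0.02] target [ 500.46 -293.42   78.73]
```

View pics/g1.png

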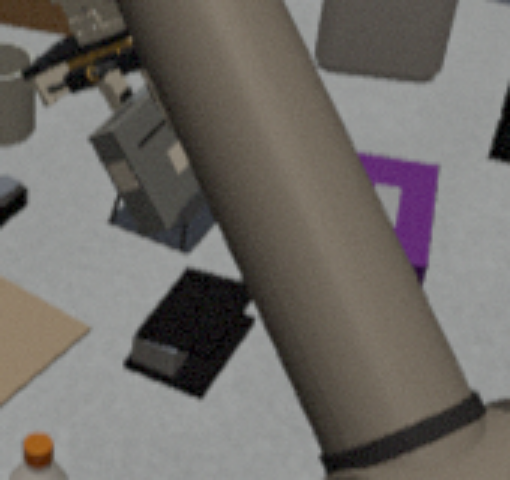

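Gripped at 34.3 mm: the picture shows the fingers on the thick file at about (120,100) in the crop. I'll lift it clear.

```bash
python3 -m pendant '[0,0,-0.3,0,0,0,1,0,0,-0.5,0,0,0,1,0,0,-0.4,0,0,0,1,0,-0.4,-0.58,0,0,0,1,0,-0.4,-0.58,0,0,0,1,0,-0.4,-0.58,0,0,0,1,0,-0.4,-0.58,0,0,0,1,0,-0.4,-0.58,0,0,0,1,0,-0.4,-0.58,0,0,0,1,0,0,0,0,0,0,1]'
python3 - <<'E'
from h import *
o=get_obs();print(o["tool_pos"],o["tcp_rot"],o["joint_positions"],o["grip_width"],o["contact_force"])
c=leg(sw(-85,-56.5,200),down(-.16))
leg(sw(-85,-56.5,82),down(-.16),cur=c)
E
```

```text
time: 8.6
tool_pos: [522.8, -295.3, 237.5]
tcp_rot: [-2.536, 0.001, 1.541]
contact_force: [0.4, -0.0, -5.5]
grip_width: 33.9
finger_force: 30.0
[ 522.84 -295.32  237.52] [-2.54  0.    1.54] [-0.5   0.86  0.73 -0.3   2.08 -0.55] 33.867846537682766 [ 0.37 -0.04 -5.51]
shift(cur axes,units) [7.57 0.11 1.43] | turn(units of 4deg) [-6.44  7.37 23.53] | shift(new axes) [-1.7  -7.41  1.25] target [507.78 -67.79 200.  ]
shift(cur axes,units) [ 0.   -0.    3.93] | turn(units of 4deg) [0. 0. 0.] | shift(new axes) [ 0.   -0.    3.93] target [507.78 -67.79  82.  ]
```

```bash
python3 -m pendant '[0,0,0,-0.23,0.263,0.84,1,0,0,0,-0.23,0.263,0.84,1,0,0,0,-0.23,0.263,0.84,1,0,0,0,-0.23,0.263,0.84,1,0,0,0,-0.23,0.263,0.84,1,0,0,0,-0.23,0.263,0.84,1,0,0,0,-0.23,0.263,0.84,1,0,0,0,-0.23,0.263,0.84,1,0,0,0,-0.23,0.263,0.84,1,0,0,0,-0.23,0.263,0.84,1,0,0,0,-0.23,0.263,0.84,1,0,0,0,-0.23,0.263,0.84,1]' >/dev/null
python3 -m pendant '[0,0,0,-0.23,0.263,0.84,1,0,0,0,-0.23,0.263,0.84,1,0,0,0,-0.23,0.263,0.84,1,0,0,0,-0.23,0.263,0.84,1,0,0,0,-0.23,0.263,0.84,1,0,0,0,-0.23,0.263,0.84,1,0,0,0,-0.23,0.263,0.84,1,0,0,0,-0.23,0.263,0.84,1,0,0,0,-0.23,0.263,0.84,1,0,0,0,-0.23,0.263,0.84,1,0,0,0,-0.23,0.263,0.84,1,0,0,0,-0.23,0.263,0.84,1]' >/dev/null
python3 -m pendant '[0,0,0,-0.23,0.263,0.84,1,0,0,0,-0.23,0.263,0.84,1,0,0,0,-0.23,0.263,0.84,1,0,0,0,-0.23,0.263,0.84,1,0,0,0,0,0,0,1]'
python3 -m pendant '[-0.19,-0.82,0,0,0,0,1,-0.19,-0.82,0,0,0,0,1,-0.19,-0.82,0,0,0,0,1,-0.19,-0.82,0,0,0,0,1,-0.19,-0.82,0,0,0,0,1,-0.19,-0.82,0,0,0,0,1,-0.19,-0.82,0,0,0,0,1,-0.19,-0.82,0,0,0,0,1,-0.19,-0.82,0,0,0,0,1,0,0,0,0,0,0,1]'
python3 - <<'E'
from h import *
o=get_obs();print(o["tool_pos"],o["tcp_rot"],o["joint_positions"],o["grip_width"],o["contact_force"])
c=leg(sw(-85,-56.5,200),down(-.16))
leg(sw(-85,-56.5,82),down(-.16),cur=c)
E
```

```text
time: 11.5
tool_pos: [520.9, -293.9, 233.8]
tcp_rot: [-3.139, 0.008, -0.16]
contact_force: [0.4, 0.0, -5.4]
grip_width: 34.1
finger_force: 30.0
time: 12.5
tool_pos: [505.5, -65.2, 235.1]
tcp_rot: [-3.138, 0.008, -0.155]
contact_force: [0.6, 0.3, -5.2]
grip_width: 33.9
finger_force: 30.0
[505.48 -65.25 235.14] [-3.14  0.01 -0.16] [-0.28  0.31  1.54  0.    1.29  1.45] 33.89544158273395 [ 0.57  0.28 -5.18]
shift(cur axes,units) [0.1  0.08 1.17] | turn(units of 4deg) [-0.04  0.12  0.07] | shift(new axes) [0.09 0.07 1.17] target [507.78 -67.79 200.  ]
shift(cur axes,units) [ 0.   -0.    3.93] | turn(units of 4deg) [0. 0. 0.] | shift(new axes) [ 0.   -0.    3.93] target [507.78 -67.79  82.  ]
```

```bash
python3 -m pendant '[0.09,0.08,0.6,0,0.12,0.05,1,0,0,0.8,0,0,0,1,0,0,0.8,0,0,0,1,0,0,0.8,0,0,0,1,0,0,0.8,0,0,0,1,0,0,0.7,0,0,0,1,0,0,0.4,0,0,0,1,0,0,0,0,0,0,1,0,0,0,0,0,0,1]'
python3 - <<'E'
from h import *
o=get_obs();print(o["tool_pos"],o["tcp_rot"],o["grip_width"],o["contact_force"])
leg(sw(-85,-56.5,82),down(-.16))
p=o["tool_pos"]; yaw=o["tcp_rot"][2]
bs=sorterB(SOR,44)+[place(fileB(34),p[0],p[1],yaw,p[2]-72)]   # length along tool x
B=box(-80,80,-17,17,0,112); bs[-1]=place(B,p[0],p[1],yaw,p[2]-72)
overlay("side",bs,"pics/p1s.png",(140,110,300,270),3)
overlay("top",bs,"pics/p1t.png",(220,95,350,255),3)
a,b=cv2.imread("pics/p1s.png"),cv2.imread("pics/p1t.png");cv2.imwrite("pics/p1.png",cv2.resize(np.hstack([a,b]),None,fx=.91,fy=.91))
E
```

```text
time: 13.4
tool_pos: [509.4, -71.2, 89.4]
tcp_rot: [-3.14, -0.004, -0.163]
contact_force: [-0.0, -0.1, -5.6]
grip_width: 33.8
finger_force: 30.0
[509.45 -71.15  89.4 ] [-3.14 -0.   -0.16] 33.793341749692885 [-0.02 -0.12 -5.55]
shift(cur axes,units) [-0.07 -0.1   0.25] | turn(units of 4deg) [-0.02 -0.05 -0.04] | shift(new axes) [-0.07 -0.1   0.25] target [507.78 -67.79  82.  ]
```

View pics/p1.png

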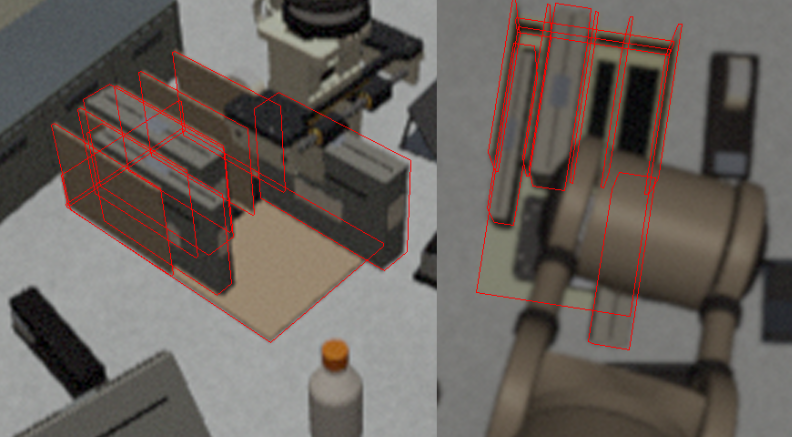

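The file hangs just ahead of bay 4, and its drawn outline agrees with both views (near end at 610,345 on the right). It needs 3 mm towards +y and to go lower.

```bash
python3 -m pendant '[-0.05,-0.1,0.25,0,0,0,1,0,0,0,0,0,0,1,0,0,0,0,0,0,1]';python3 -m pendant '[0,0,0,0,0,0,1]'
python3 - <<'E'
from h import *
leg(sw(-85,-56.5,82),down(-.16))
E
```

```text
time: 13.8
tool_pos: [508.0, -67.4, 81.6]
tcp_rot: [-3.14, -0.003, -0.163]
contact_force: [-0.2, -0.2, -4.6]
grip_width: 34.1
finger_force: 30.0
time: 13.9
tool_pos: [508.3, -67.6, 81.8]
tcp_rot: [-3.14, -0.004, -0.163]
contact_force: [-0.8, -0.6, -4.4]
grip_width: 34.1
finger_force: 30.0
shift(cur axes,units) [-0.01  0.01 -0.01] | turn(units of 4deg) [-0.02 -0.05 -0.04] | shift(new axes) [-0.01  0.01 -0.01] target [507.78 -67.79  82.  ]
```

```bash
python3 -m pendant '[0.4,0,0,0,0,0,1,0.4,0,0,0,0,0,1,0.4,0,0,0,0,0,1,0.4,0,0,0,0,0,1,0.4,0,0,0,0,0,1,0,0,0,0,0,0,1]'; python3 -m pendant '[0,0,0.1,0,0,0,1,0,0,0.08,0,0,0,1,0,0,0,0,0,0,1]'
python3 - <<'E'
from h import *
o=get_obs();print(o["moment"])
leg(sw(-25,-56.5,76),down(-.16))
E
```

```text
time: 14.5
tool_pos: [568.7, -77.8, 81.9]
tcp_rot: [-3.14, -0.005, -0.163]
contact_force: [0.2, 0.1, -5.3]
grip_width: 33.6
finger_force: 30.0
time: 14.8
tool_pos: [567.7, -77.3, 78.0]
tcp_rot: [-3.14, -0.006, -0.163]
contact_force: [0.7, -0.0, 5.8]
grip_width: 33.3
finger_force: 30.0
[ 0.15  0.38 -0.17]
shift(cur axes,units) [-0.02  0.    0.07] | turn(units of 4deg) [-0.02 -0.08 -0.04] | shift(new axes) [-0.02  0.    0.07] target [567.02 -77.35  76.  ]
```

It rests on the base plate (force z changed sign). I'll release, slide back astride the file, close the fingers and lower them for the push.

```bash
python3 -m pendant '[0,0,0,0,0,0,-0.3,0,0,0,0,0,0,-0.3,0,0,0,0,0,0,-0.3]'; python3 -m pendant '[-0.3,0,0,0,0,0,-0.3,-0.75,0,0,0,0,0,-0.3,-0.75,0,0,0,0,0,-0.3,-0.75,0,0,0,0,0,-0.3,-0.75,0,0,0,0,0,-0.3,-0.4,0,0,0,0,0,-0.3,0,0,0,0,0,0,1,0,0,0.25,0,0,0,1,0,0,0.2,0,0,0,1,0,0,0,0,0,0,1,0,0,0,0,0,0,1]'
python3 - <<'E'
from h import *
o=get_obs()
leg(sw(-20,-56.5,62),down(-.16))
c="top";capture(c)
for t in("thick_stored",):
    for d in regions_of("top",t)[:4]: print(np.round(d["location"]),round(d["score"],2),d["pixels"].sum())
capture("side")
bs=sorterB(SOR,44)+[place(box(-105,55,-73.5,-39.5,4,116),*SOR)]
overlay("side",bs,"pics/p2.png",(140,110,320,270),3)
E
```

```text
time: 15.1
tool_pos: [567.2, -77.4, 76.5]
tcp_rot: [-3.14, -0.003, -0.163]
contact_force: [-0.8, -0.4, 0.3]
grip_width: 53.3
finger_force: 0.0
time: 16.2
tool_pos: [458.0, -59.4, 62.0]
tcp_rot: [-3.14, -0.002, -0.163]
contact_force: [-0.0, 0.6, 0.1]
grip_width: 24.7
finger_force: 0.0
shift(cur axes,units) [3.85 0.   0.01] | turn(units of 4deg) [-0.02 -0.04 -0.04] | shift(new axes) [3.85 0.01 0.  ] target [571.95 -78.14  62.  ]
```

View pics/p2.png

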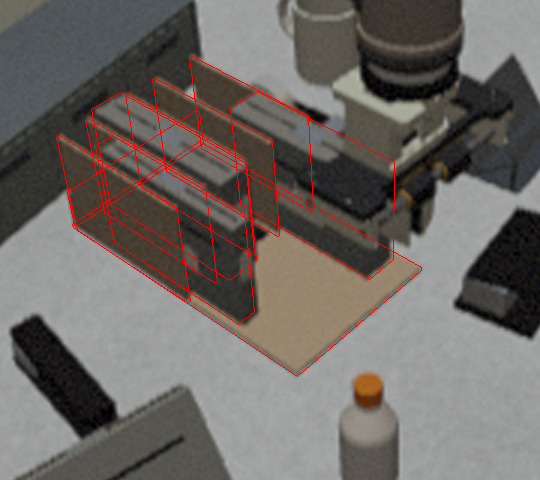

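The thick file stands at the mouth of bay 4 as modelled, with its near end at 385,265 in the crop. Now I'll push it.

```bash
python3 -m pendant '[0.2,0,0,0,0,0,1,0.4,0,0,0,0,0,1,0.4,0,0,0,0,0,1,0.4,0,0,0,0,0,1,0.4,0,0,0,0,0,1,0.4,0,0,0,0,0,1,0.4,0,0,0,0,0,1,0.4,0,0,0,0,0,1,0.4,0,0,0,0,0,1]'; python3 -m pendant '[0.12,0,0,0,0,0,1,0.08,0,0,0,0,0,1,0,0,0,0,0,0,1]';python3 -m pendant '[0.1,0,0,0,0,0,1,0,0,0,0,0,0,1]'
python3 - <<'E'
from h import *
leg(sw(-20,-56.5,62),down(-.16))
E
```

```text
time: 17.3
tool_pos: [558.1, -75.7, 62.6]
tcp_rot: [-3.14, -0.0, -0.163]
contact_force: [-3.2, 0.8, 2.3]
grip_width: 0.7
finger_force: 2.0
time: 17.6
tool_pos: [564.0, -76.8, 62.7]
tcp_rot: [-3.14, -0.002, -0.163]
contact_force: [-2.9, 0.1, -0.8]
grip_width: 0.3
finger_force: 1.1
time: 17.8
tool_pos: [567.5, -77.4, 62.8]
tcp_rot: [-3.14, -0.003, -0.163]
contact_force: [-1.5, 0.4, -1.9]
grip_width: 0.1
finger_force: 0.8
shift(cur axes,units) [0.15 0.   0.03] | turn(units of 4deg) [-0.02 -0.05 -0.04] | shift(new axes) [0.15 0.   0.03] target [571.95 -78.14  62.  ]
```

```bash
python3 -m pendant '[0.1,0,0,0,0,0,1,0,0,0,0,0,0,1]';python3 -m pendant '[0.07,0,0,0,0,0,1,0,0,0,0,0,0,1]';python3 -m pendant '[0.07,0,0,0,0,0,1,0,0,0,0,0,0,1]' | grep -A3 tool_pos
```

```text
time: 18.0
tool_pos: [568.9, -77.5, 62.8]
tcp_rot: [-3.14, 0.0, -0.163]
contact_force: [-8.6, 1.5, 3.9]
grip_width: 0.5
finger_force: 4.3
time: 18.2
tool_pos: [568.8, -77.4, 62.8]
tcp_rot: [-3.14, 0.005, -0.163]
contact_force: [-16.8, 2.1, 10.6]
grip_width: 0.6
finger_force: 8.7
tool_pos: [568.6, -77.4, 62.8]
tcp_rot: [-3.14, 0.01, -0.162]
contact_force: [-26.3, 3.3, 16.1]
grip_width: 0.3
```

```bash
python3 -m pendant '[-0.3,0,0,0,0,0,1,-0.8,0,0,0,0,0,1,-0.8,0,0,0,0,0,1,-0.8,0,0,0,0,0,1,0,-0.8,0,0,0,0,1,0,-0.8,0,0,0,0,1,0,-0.8,0,0,0,0,1,0,-0.8,0,0,0,0,1,0,-0.8,0,0,0,0,1,0,0,0,0,0,0,1,0,0,0,0,0,0,1]'
python3 - <<'E'
from h import *
leg(sw(-23,63.5,62),down(-.16))
E
```

```text
time: 19.5
tool_pos: [514.7, 53.1, 63.0]
tcp_rot: [-3.14, -0.005, -0.162]
contact_force: [0.0, -0.1, 0.4]
grip_width: 0.6
finger_force: 0.0
shift(cur axes,units) [2.48 0.01 0.05] | turn(units of 4deg) [-0.02 -0.07 -0.02] | shift(new axes) [2.48 0.01 0.03] target [588.11  40.8   62.  ]
```

```bash
python3 -m pendant '[0.3,0,0,0,0,0,1,0.3,0,0,0,0,0,1,0.3,0,0,0,0,0,1,0.3,0,0,0,0,0,1,0.3,0,0,0,0,0,1,0.3,0,0,0,0,0,1,0.3,0,0,0,0,0,1,0.2,0,0,0,0,0,1,0.1,0,0,0,0,0,1,0,0,0,0,0,0,1]';python3 -m pendant '[0.08,0,0,0,0,0,1,0,0,0,0,0,0,1]';python3 -m pendant '[0.08,0,0,0,0,0,1,0,0,0,0,0,0,1]'
```

```text
time: 20.5
tool_pos: [585.7, 41.2, 63.0]
tcp_rot: [-3.14, -0.004, -0.163]
contact_force: [0.2, 0.1, 0.4]
grip_width: 0.7
finger_force: 0.0
time: 20.7
tool_pos: [587.5, 40.9, 63.1]
tcp_rot: [-3.14, -0.004, -0.163]
contact_force: [0.0, 0.6, -1.8]
grip_width: 0.6
finger_force: 0.2
time: 20.9
tool_pos: [588.6, 40.8, 63.0]
tcp_rot: [-3.14, -0.0, -0.163]
contact_force: [-5.9, 0.2, 3.7]
grip_width: 0.6
finger_force: 2.8
```

```bash
python3 -m pendant '[0.08,0,0,0,0,0,1,0,0,0,0,0,0,1]';python3 -m pendant '[-0.3,0,0,0,0,0,1,-0.6,0,0,0,0,0,1,-0.6,0,-0.5,0,0,0,-1,-0.5,0,-0.9,0,0,0,-1,0,0,-0.9,0,0,0,-1,0,0,-0.9,0,0,0,-1,0,0,-0.9,0,0,0,-1,0,0,-0.9,0,0,0,-1,0,0,-0.9,0,0,0,-1,0,0,0,0,0,0,-1]'
python3 - <<'E'
from h import *
bs=sorterB(SOR,0)+[place(box(-10,150,-73.5,-39.5,4,116),*SOR)]
overlay("side",bs,"pics/p3.png",(140,110,320,270),3)
c=leg(*grasp(20,THIN,back=90)); c=leg(*grasp(20,THIN),cur=c)
E
```

```text
time: 21.1
tool_pos: [588.5, 40.9, 63.1]
tcp_rot: [-3.141, 0.005, -0.163]
contact_force: [-15.6, 1.2, 10.0]
grip_width: 0.4
finger_force: 7.8
time: 22.1
tool_pos: [534.5, 49.7, 244.0]
tcp_rot: [-3.139, -0.012, -0.163]
contact_force: [-0.0, -0.1, 0.1]
grip_width: 60.0
finger_force: 0.0
shift(cur axes,units) [-0.78 -7.14  3.12] | turn(units of 4deg) [  7.33  -6.2  -19.26] | shift(new axes) [6.9  0.14 3.7 ] target [545.88 265.04 148.44]
shift(cur axes,units) [-0.  0.  3.] | turn(units of 4deg) [0. 0. 0.] | shift(new axes) [-0.  0.  3.] target [497.21 282.26  74.71]
```

View pics/p3.png

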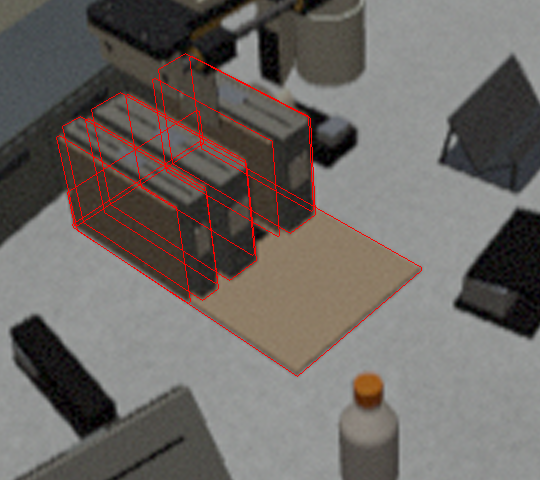

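All three files in the sorter are home and match the outlines (near ends at 205,290, 240,270 and 300,220). Next is the thin file.

```bash
python3 -m pendant '[-0.1,-0.89,0,0,0,0,-1,-0.1,-0.89,0,0,0,0,-1,-0.1,-0.89,0,0,0,0,-1,-0.1,-0.89,0,0,0,0,-1,-0.1,-0.89,0,0,0,0,-1,-0.1,-0.89,0,0,0,0,-1,-0.1,-0.89,0,0,0,0,-1,-0.1,-0.89,0,0,0,0,-1]' >/dev/null
python3 -m pendant '[0,0,0,0.333,-0.282,-0.875,-1,0,0,0,0.333,-0.282,-0.875,-1,0,0,0,0.333,-0.282,-0.875,-1,0,0,0,0.333,-0.282,-0.875,-1,0,0,0,0.333,-0.282,-0.875,-1,0,0,0,0.333,-0.282,-0.875,-1,0,0,0,0.333,-0.282,-0.875,-1,0,0,0,0.333,-0.282,-0.875,-1,0,0,0,0.333,-0.282,-0.875,-1,0,0,0,0.333,-0.282,-0.875,-1,0,0,0,0.333,-0.282,-0.875,-1]' >/dev/null
python3 -m pendant '[0,0,0,0.333,-0.282,-0.875,-1,0,0,0,0.333,-0.282,-0.875,-1,0,0,0,0.333,-0.282,-0.875,-1,0,0,0,0.333,-0.282,-0.875,-1,0,0,0,0.333,-0.282,-0.875,-1,0,0,0,0.333,-0.282,-0.875,-1,0,0,0,0.333,-0.282,-0.875,-1,0,0,0,0.333,-0.282,-0.875,-1,0,0,0,0.333,-0.282,-0.875,-1,0,0,0,0.333,-0.282,-0.875,-1,0,0,0,0.333,-0.282,-0.875,-1,0,0,0,0,0,0,-1]'
python3 - <<'E'
from h import *
print(get_obs()["joint_positions"])
c=leg(*grasp(20,THIN,back=90)); c=leg(*grasp(20,THIN),cur=c)
E
```

```text
time: 25.25
tool_pos: [543.3, 264.5, 237.6]
tcp_rot: [-2.523, 0.004, 1.23]
contact_force: [0.5, 0.5, -0.4]
grip_width: 92.3
finger_force: 0.0
[0.17 0.81 0.84 0.32 2.03 0.58]
shift(cur axes,units) [0.06 1.78 2.38] | turn(units of 4deg) [-0.11  0.04 -0.04] | shift(new axes) [0.05 1.77 2.39] target [545.88 265.04 148.44]
shift(cur axes,units) [-0.  0.  3.] | turn(units of 4deg) [0. 0. 0.] | shift(new axes) [-0.  0.  3.] target [497.21 282.26  74.71]
```

```bash
python3 -m pendant '[0.03,0.59,0.79,-0.1,0.04,-0.04,-1,0,0.59,0.79,0,0,0,-1,0.03,0.59,0.79,0,0,0,-1,0,0,0.5,0,0,0,-1,0,0,0.5,0,0,0,-1,0,0,0.5,0,0,0,-1,0,0,0.5,0,0,0,-1,0,0,0.5,0,0,0,-1,0,0,0.5,0,0,0,-1,0,0,0,0,0,0,-1]'
python3 - <<'E'
from h import *
leg(*grasp(20,THIN))
E
```

```text
time: 26.25
tool_pos: [496.0, 282.5, 75.7]
tcp_rot: [-2.53, 0.001, 1.23]
contact_force: [-0.2, 0.6, 0.1]
grip_width: 91.9
finger_force: 0.0
shift(cur axes,units) [0.01 0.05 0.  ] | turn(units of 4deg) [-0.02  0.01 -0.02] | shift(new axes) [0.01 0.05 0.  ] target [497.21 282.26  74.71]
```

```bash
python3 -m pendant '[0,0.04,0,0,0,0,1,0,0,0,0,0,0,1,0,0,0,0,0,0,1,0,0,0,0,0,0,1,0,0,0,0,0,0,1,0,0,0,0,0,0,1,0,0,0,0,0,0,1,0,0,0,0,0,0,1,0,0,0,0,0,0,1]'
python3 -m pendant '[0,0,-0.3,0,0,0,1,0,0,-0.5,0,0,0,1,0,0,-0.4,0,0,0,1,0,-0.4,-0.58,0,0,0,1,0,-0.4,-0.58,0,0,0,1,0,-0.4,-0.58,0,0,0,1,0,-0.4,-0.58,0,0,0,1,0,-0.4,-0.58,0,0,0,1,0,-0.4,-0.58,0,0,0,1,0,0,0,0,0,0,1]'
python3 - <<'E'
from h import *
c=leg(sw(-85,-16.5,200),down(-.16))
leg(sw(-85,-16.5,82),down(-.16),cur=c)
E
```

```text
time: 27.15
tool_pos: [499.0, 282.2, 76.9]
tcp_rot: [-2.533, -0.002, 1.231]
contact_force: [0.3, -0.1, -1.0]
grip_width: 24.0
finger_force: 0.0
time: 28.15
tool_pos: [520.4, 274.9, 236.2]
tcp_rot: [-2.539, -0.005, 1.23]
contact_force: [-0.1, 0.2, -1.7]
grip_width: 20.2
finger_force: 30.0
shift(cur axes,units) [-9.6   3.27 -0.85] | turn(units of 4deg) [-7.23  5.93 19.29] | shift(new axes) [ 1.4  10.01  1.21] target [514.16 -28.3  200.  ]
shift(cur axes,units) [ 0.   -0.    3.93] | turn(units of 4deg) [0. 0. 0.] | shift(new axes) [ 0.   -0.    3.93] target [514.16 -28.3   82.  ]
```

The lift began just before the grip was full, so I'll check where the file sits in the fingers.

```bash
python3 - <<'E'
from h import *
o=get_obs();p=np.array(o["tool_pos"]);Rt=R.from_euler("xyz",o["tcp_rot"]).as_matrix()
capture("side")
r=regions_of("side","thin_file")
for d in r: print(np.round(d["location"]),round(d["score"],2),d["pixels"].sum())
w=proj("side",p)[0]; d=min(r,key=lambda d:np.hypot(*(d["location"]-w))); print(w)
B0=box(-80,80,-10,10,-112,0)*[1,1,-1]   # tool axes: z from bottom(…)
def model(q): # q: along-length offset, below-TCP depth of underside
    B=box(-80+q[0],80+q[0],-10,10,q[1]-112,q[1]); return [B@Rt.T+p]
x,v=fit(model,{"side":d["pixels"].astype(float)},[0,72],[10,10]);print(x,v)
overlay("side",model(x),"pics/t1.png",(80,100,300,300),2.5)
E
```

```text
[160. 225.] 0.87 5166
[270. 358.] 0.87 4282
[260. 257.] 0.71 689
[154.95 212.16]
[-0.93 77.98] 0.09808324413776351
```

View pics/t1.png

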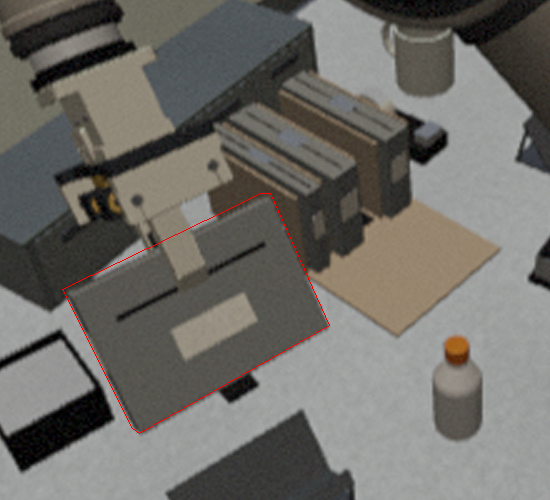

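The thin file is held well at (195,310) in the crop, with its underside about 77 mm below the TCP. I'll carry it to the free narrow bay.

```bash
python3 -m pendant '[0,0,0,-0.329,0.27,0.877,1,0,0,0,-0.329,0.27,0.877,1,0,0,0,-0.329,0.27,0.877,1,0,0,0,-0.329,0.27,0.877,1,0,0,0,-0.329,0.27,0.877,1,0,0,0,-0.329,0.27,0.877,1,0,0,0,-0.329,0.27,0.877,1,0,0,0,-0.329,0.27,0.877,1,0,0,0,-0.329,0.27,0.877,1,0,0,0,-0.329,0.27,0.877,1,0,0,0,-0.329,0.27,0.877,1]' >/dev/null
python3 -m pendant '[0,0,0,-0.329,0.27,0.877,1,0,0,0,-0.329,0.27,0.877,1,0,0,0,-0.329,0.27,0.877,1,0,0,0,-0.329,0.27,0.877,1,0,0,0,-0.329,0.27,0.877,1,0,0,0,-0.329,0.27,0.877,1,0,0,0,-0.329,0.27,0.877,1,0,0,0,-0.329,0.27,0.877,1,0,0,0,-0.329,0.27,0.877,1,0,0,0,-0.329,0.27,0.877,1,0,0,0,-0.329,0.27,0.877,1]' >/dev/null
python3 -m pendant '[0.13,0.91,0,0,0,0,1,0.13,0.91,0,0,0,0,1,0.13,0.91,0,0,0,0,1,0.13,0.91,0,0,0,0,1,0.13,0.91,0,0,0,0,1,0.13,0.91,0,0,0,0,1,0.13,0.91,0,0,0,0,1,0.13,0.91,0,0,0,0,1,0.13,0.91,0,0,0,0,1,0.13,0.91,0,0,0,0,1,0.13,0.91,0,0,0,0,1,0,0,0,0,0,0,1]'
python3 -m pendant '[0,0,0,0,0,0,1,0,0,0,0,0,0,1]' >/dev/null
python3 - <<'E'
from h import *
c=leg(sw(-85,-16.5,88),down(-.16))
E
```

```text
time: 31.7
tool_pos: [512.5, -31.2, 232.1]
tcp_rot: [3.138, 0.009, -0.163]
contact_force: [-0.0, 0.2, -3.0]
grip_width: 19.7
finger_force: 30.0
shift(cur axes,units) [0.08 0.   4.83] | turn(units of 4deg) [0.03 0.11 0.  ] | shift(new axes) [0.04 0.01 4.83] target [514.16 -28.3   88.  ]
```

```bash
python3 -m pendant '[0.04,0,0.6,0,0.11,0,1,0,0,0.8,0,0,0,1,0,0,0.8,0,0,0,1,0,0,0.8,0,0,0,1,0,0,0.8,0,0,0,1,0,0,0.7,0,0,0,1,0,0,0.33,0,0,0,1,0,0,0,0,0,0,1,0,0,0,0,0,0,1]'
python3 -m pendant '[0,0,0,0,0,0,1]' | sed -n 2,4p
python3 - <<'E'
from h import *
o=get_obs();leg(sw(-85,-16.5,88),down(-.16))
p=o["tool_pos"]; yaw=o["tcp_rot"][2]
bs=sorterB(SOR,0)[:7]+[place(box(-80,80,-10,10,0,112),p[0],p[1],yaw,p[2]-77)]
overlay("side",bs,"pics/p4s.png",(140,110,300,270),3)
overlay("top",bs,"pics/p4t.png",(220,95,350,255),3)
a,b=cv2.imread("pics/p4s.png"),cv2.imread("pics/p4t.png");cv2.imwrite("pics/p4.png",cv2.resize(np.hstack([a,b]),None,fx=.91,fy=.91))
E
```

```text
time: 32.8
tool_pos: [515.1, -28.6, 89.4]
tcp_rot: [3.139, -0.003, -0.159]
contact_force: [0.2, -0.7, -1.6]
grip_width: 19.7
finger_force: 30.0
tool_pos: [515.4, -28.9, 89.9]
tcp_rot: [3.139, -0.004, -0.16]
contact_force: [0.4, -0.0, -2.4]
shift(cur axes,units) [-0.04 -0.01  0.06] | turn(units of 4deg) [ 0.03 -0.06  0.  ] | shift(new axes) [-0.04 -0.01  0.06] target [514.16 -28.3   88.  ]
```

View pics/p4.png

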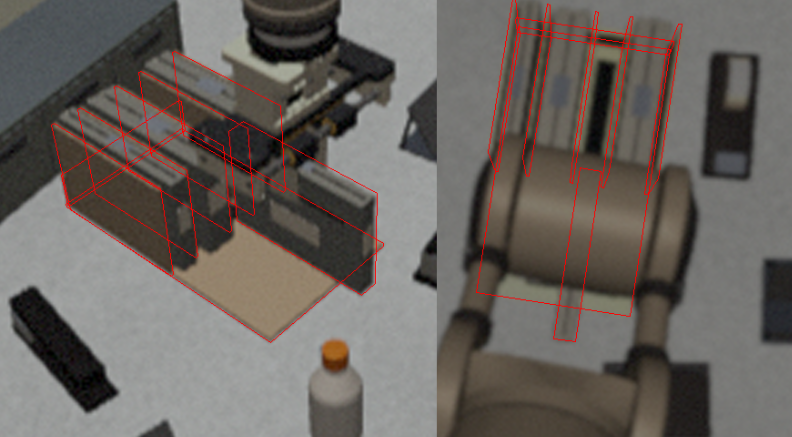

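The thin file is aligned ahead of the free narrow bay (near end at 565,340, right). I'll slide it in and set it down.

```bash
python3 -m pendant '[0.3,0,0.06,0,0,0,1,0.4,0,0,0,0,0,1,0.4,0,0,0,0,0,1,0.4,0,0,0,0,0,1,0.35,0,0,0,0,0,1,0,0,0,0,0,0,1,0,0,0,0,0,0,1]';python3 -m pendant '[0,0,0.1,0,0,0,1,0,0,0.07,0,0,0,1,0,0,0,0,0,0,1]'
python3 - <<'E'
from h import *
leg(sw(-28,-16.5,81),down(-.16))
E
```

```text
time: 33.7
tool_pos: [569.3, -37.8, 86.9]
tcp_rot: [3.139, -0.001, -0.16]
contact_force: [-0.7, 0.4, -2.2]
grip_width: 19.9
finger_force: 30.0
time: 34.0
tool_pos: [569.0, -37.7, 82.1]
tcp_rot: [3.139, -0.002, -0.16]
contact_force: [-0.9, 0.1, -0.8]
grip_width: 19.5
finger_force: 30.0
shift(cur axes,units) [ 0.04 -0.02  0.04] | turn(units of 4deg) [ 0.03 -0.02 -0.  ] | shift(new axes) [ 0.04 -0.02  0.04] target [570.43 -37.38  81.  ]
```

```bash
python3 -m pendant '[0,0,0.05,0,0,0,1,0,0,0,0,0,0,1]'|sed -n 2,4p;python3 -m pendant '[0,0,0.05,0,0,0,1,0,0,0,0,0,0,1]'|sed -n 2,4p
```

```text
tool_pos: [569.1, -37.7, 82.0]
tcp_rot: [3.139, -0.002, -0.16]
contact_force: [-4.6, 1.1, 11.1]
tool_pos: [569.2, -37.6, 82.0]
tcp_rot: [3.139, -0.003, -0.16]
contact_force: [-8.7, 1.2, 22.4]
```

```bash
python3 -m pendant '[0,0,-0.06,0,0,0,0.1,0,0,0,0,0,0,0.1,0,0,0,0,0,0,0.1,0,0,0,0,0,0,0.1]'; python3 -m pendant '[-0.3,0,0,0,0,0,0.1,-0.75,0,0,0,0,0,0.1,-0.75,0,0,0,0,0,0.1,-0.75,0,0,0,0,0,0.1,-0.75,0,0,0,0,0,0.1,-0.4,0,0,0,0,0,0.1,0,0,0,0,0,0,1,0,0,0.3,0,0,0,1,0,0,0.3,0,0,0,1,0,0,0,0,0,0,1,0,0,0,0,0,0,1]'
python3 - <<'E'
from h import *
leg(sw(-23,-16.5,62),down(-.16))
B=lambda q:[place(box(q[0]-80,q[0]+80,-26.5,-6.5,4,116),*SOR)]
capture("side")
r=regions_of("side","thin_stored")+regions_of("side","thin_file")
t=proj("side",sw(-30,-16.5,60))[0]
for d in r: print(np.round(d["location"]),round(d["score"],2),d["pixels"].sum())
print("expected",t)
E
```

```text
time: 34.8
tool_pos: [569.3, -37.8, 80.4]
tcp_rot: [3.139, -0.001, -0.16]
contact_force: [0.0, 0.4, 0.8]
grip_width: 40.9
finger_force: 0.0
time: 35.9
tool_pos: [459.9, -20.2, 61.8]
tcp_rot: [3.139, -0.001, -0.16]
contact_force: [0.2, -0.1, 1.3]
grip_width: 6.1
finger_force: 0.0
shift(cur axes,units) [ 3.9  -0.02 -0.  ] | turn(units of 4deg) [ 0.03 -0.01 -0.  ] | shift(new axes) [ 3.9  -0.02 -0.01] target [575.37 -38.17  62.  ]
[199. 172.] 0.78 751
[230. 168.] 0.83 702
[269. 357.] 0.75 4262
[242. 121.] 0.43 344
expected [234.75 179.22]
```

Standing as expected (network hit near the predicted place). Now I'll push it home.

```bash
python3 -m pendant '[0.2,0,0,0,0,0,1,0.4,0,0,0,0,0,1,0.4,0,0,0,0,0,1,0.4,0,0,0,0,0,1,0.4,0,0,0,0,0,1,0.4,0,0,0,0,0,1,0.4,0,0,0,0,0,1,0.4,0,0,0,0,0,1,0.4,0,0,0,0,0,1,0.2,0,0,0,0,0,1,0.15,0,0,0,0,0,1,0,0,0,0,0,0,1]'; python3 -m pendant '[0.1,0,0,0,0,0,1,0,0,0,0,0,0,1]'|sed -n 2,4p;python3 -m pendant '[0.08,0,0,0,0,0,1,0,0,0,0,0,0,1]'|sed -n 2,4p;python3 -m pendant '[0.06,0,0,0,0,0,1,0,0,0,0,0,0,1]'|sed -n 2,4p
```

```text
time: 37.25
tool_pos: [571.4, -38.2, 62.7]
tcp_rot: [3.139, -0.002, -0.16]
contact_force: [0.1, 0.1, 0.0]
grip_width: 0.3
finger_force: 0.0
tool_pos: [573.9, -38.6, 62.7]
tcp_rot: [3.139, -0.002, -0.16]
contact_force: [-0.4, -0.8, 0.2]
tool_pos: [575.4, -38.8, 62.7]
tcp_rot: [3.139, 0.0, -0.16]
contact_force: [-5.1, 0.8, 3.0]
tool_pos: [575.3, -38.7, 62.7]
tcp_rot: [3.139, 0.004, -0.16]
contact_force: [-11.8, 2.3, 7.5]
```

```bash
python3 -m pendant '[-0.3,0,0,0,0,0,1,-0.7,0,0,0,0,0,1,-0.7,0,0,0,0,0,1,-0.6,0,-0.6,0,0,0,1,0,0,-0.8,0,0,0,1,0,0,-0.8,0,0,0,1,0,0,-0.8,0,0,0,1,0,0,-0.8,0,0,0,1,0,0,-0.8,0,0,0,1,0,0,0,0,0,0,1,0,0,0,0,0,0,1]'
python3 - <<'E'
from h import *
bs=sorterB(SOR,0)+[place(box(-10,150,-73.5,-39.5,4,116),*SOR),place(box(-10,150,-26.5,-6.5,4,116),*SOR)]
overlay("side",bs,"pics/p5s.png",(90,60,350,330),1.6)
overlay("top",bs,"pics/p5t.png",(220,85,350,253),2.571)
a,b=cv2.imread("pics/p5s.png"),cv2.imread("pics/p5t.png");b=cv2.resize(b,(334,432));a=cv2.resize(a,(416,432));cv2.imwrite("pics/p5.png",np.hstack([a,b]))
E
```

```text
time: 38.95
tool_pos: [509.9, -27.9, 200.8]
tcp_rot: [3.139, -0.003, -0.16]
contact_force: [0.1, -0.7, -0.3]
grip_width: 0.3
finger_force: 0.0
```

View pics/p5.png

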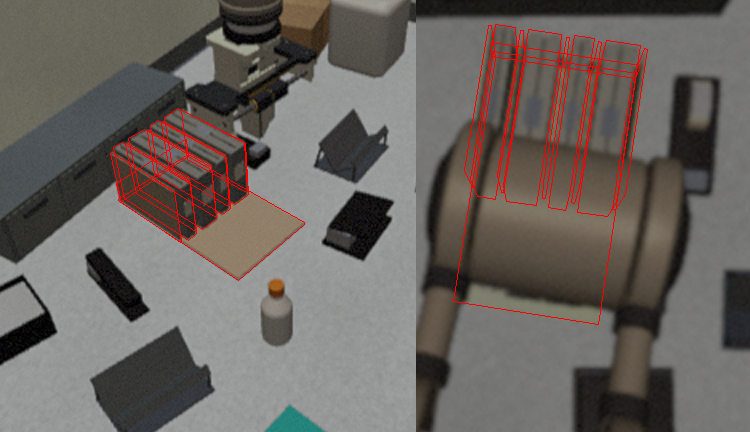

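All four files stand in the sorter, aligned at the home outlines (left 180,170; right 565,115). Both rests are empty, the bystanders in view are where they were, and the arm is clear.

```bash
python3 -c "
from plant import *
print(close_job())"
```

```text
the job is handed in; nothing more can be done
None
```

I handed the job in at about 39 s; the final pictures show all four files upright and home in their matching bays, with the robot clear and the bystanders in view unmoved, but the hand-in returned no verdict.

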